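# Pack the outdoor painting caddy

### The arm

A 7-joint arm with a two-finger parallel gripper is mounted at the origin on the work surface. World frame = base frame: x ahead of the robot, y to its left, z up, the work surface at z = 0. Lengths are in m, angles in rad, forces in N, time in s.
With the tool pointing down it reaches from about 0.35 to 0.9 m from the base axis. Payload 8.1 kg.
Tool frame: the origin (TCP) lies between the finger pads; the fingertips stand 8 mm ahead of it and the grasp point (between the pads) lies 11 mm behind it (arm.tcp_to_tips is the distance from the TCP to the fingertips, in m); z points along the fingers, x is the direction in which the jaws open and shut, and the axes are right-handed (so a half turn about z gives the same grasp; the last joint's range is limited). The gripper opens to 92 mm and grips with 3 to 60 N. Pads are 19 mm wide; open, the fingers measure 130 mm over their backs; the gripper's body (75 mm by 190 mm) begins 47 mm behind the grasp point.
Start: joints at [-1.437, 0.434, 0.025, 1.573, -0.012, 1.134, -0.075], TCP at [0.147, 0.608, 0.235] pointing down, gripper open.
Joint ranges: [-2.62, 2.62], [-0.44, 2.09], [-1.27, 1.32], [0.08, 2.57], [-1.32, 4.46], [0.12, 2], [-2.74, 2.74]. Speed limits (rad/s): [2.22, 2.22, 3.01, 3.01, 3.14, 3.14, 3.14].

### API

Orientations are given as a rotation vector (axis times angle).
In Python, from cell import arm, eyes gives the robot as it stands.
- The arm moves only by the tool play_rows, never from a script. Its argument "rows" is a list of rows, each a list of 3 entries, a list of its own where there are three numbers: the shift along the tool's x, y, z each as a share of 50 cm, from -1 to 1, then the turn, a rotation vector about the tool's x, y, z each as a share of 60 degrees, from -1 to 1, then the opening, from -1 (shut) to 1 (fully open), so that 0 is half open. In form: [[[dx, dy, dz], [ax, ay, az], grip], ...]. A call has 1 to 10 rows; each row is the pose to reach, as a shift and turn from the pose commanded when the call began, along the tool's axes at that moment; what a row does not reach only later rows make up. A row lasts 1/10 s, in which the tool goes at most 50 mm and 8.59 degrees, less where a joint would pass 70% of its speed; a pose out of reach is approached as far as the arm can. A call with a number of a shift or a turn outside -1 to 1 is refused whole. A call with a gripper value outside its range is refused whole. The fingers move at their own pace and stop on an object; "newtons" is the grip in N (left out, the last holds). Time passes only in rows, so rows that repeat a pose let the fingers close. It gives the time, the measured TCP pose, the force and the opening at its end, in the units of the state.
- arm.observe(): the state, without advancing time (a new reading comes with each control period).
- eyes.get_image(name): name is "scene" or "top" or "wrist"; returns (picture, depth): 400x640x3 uint8, red, green, blue; 400x640 float32, m along the optical axis (not along the pixel's ray), 0 where there is no reading.
- eyes.get_calibration(name): a dict with "intrinsics" (3x3 intrinsics, pixels), "R" (3x3) and "t" (3): a world point X has camera coordinates R X + t. Camera axes: x right, y down, z forward; pixel columns grow to the right and rows downward; lengths in m; the calibration is good to about 2 mm. The wrist camera is an equidistant fisheye: a pixel r from the principal point sees the ray r / f radians off the axis. A picture is of the moment at which its call begins: read the wrist's pose just before it. get_calibration takes no time and is no camera call; for the wrist camera it gives the pose at the moment of the call.
- arm.sign_off(): hands the job in, once; it reports no verdict.
The state is a dict: "clock": time; "joints": joint angles; "dq": joint speeds; "joint_efforts": joint torques, N m; "position": TCP position; "ee_rot": TCP orientation; "force": force on the tool from outside, world axes, zero at the start; "ft_torque": the same for the moment, N m; "width": opening from 0.0 (shut) to 1.0 (fully open).
Only numpy, scipy, OpenCV 4.12 (cv2) and the standard library are available. Lean on these libraries where they do the work, as an engineer would, in place of code of your own. Each camera call takes 0.05 s, during which the arm holds its last target.

### The job

Pack the wooden caddy for a day of outdoor painting: stand the low, wide jar in the round metal cup, set the short cork block flat in the square grey tray, and lay the narrow-bladed palette knife by the middle of its handle across both forks of the wooden rest. Leave the wide-bladed scraper, the tall slim jar and the long cork block where they are.

Things in the scene. Friction and masses are not known exactly. Their poses are not given: they have to be found in the camera images.
- caddy: Shallow wooden tray fixed to the bench, 110 x 272 mm, 18 mm high, long side along its y, walls 6 mm. Dividers make three bays, centres at y = -87, 0 and +87 mm; each holds one insert (cup, tray, rest), in an order that changes from start to start. Origin: centre of the underside, on the bench, z up. Inside floor 6 mm above the bench.
- cup: Round shallow metal cup, fixed in one bay of the caddy: outside 78 mm across, 12 mm high, inside 70 mm across, inner floor 4 mm above its underside. Origin: centre of its underside (6 mm above the bench), z up, axes parallel to the caddy's. Place for the low jar.
- tray: Square shallow grey plastic tray, fixed in one bay: outside 82 x 82 mm, 12 mm high, inside 74 x 74 mm, inner floor 4 mm above its underside. Origin: centre of its underside (6 mm above the bench), z up, axes parallel to the caddy's and to its sides. Place for the short block, either way round.
- rest: Light wooden knife rest, fixed in one bay: base 80 x 60 x 4 mm with two forks at x = -22 and +22 mm, 6 mm thick, seats 22 mm above its underside. Between prongs 34 mm wide along y; prongs rise 10 mm over the seat. The knife lies along x, either way; hold its handle between the forks; its blade overhangs the caddy. Origin: centre of underside, 6 mm above the bench; axes parallel to the caddy's.
- palette_knife: Palette knife lying on the bench: dark wooden handle 90 mm long, 18 mm wide and 18 mm thick, and a narrow steel blade (12 mm wide, 2 mm thick) that reaches to 91 mm from the handle's middle. About 60 g, balanced near the middle of the handle. Origin: under the middle of the handle, on its underside; x points to the blade, z up.
- low_jar: Low, wide white jar with a dark metal lid, standing: 46 mm across, 42 mm high, about 110 g. Origin: centre of its underside, z up.
- short_block: Short cork sanding block: 54 mm long (x), 36 mm wide (y), 40 mm high (z), about 50 g. Origin: centre of its underside, z up.
- scraper: Look-alike to leave alone: same dark wooden handle as the palette knife (90 x 18 x 18 mm) but a wide steel blade, 52 mm across, that reaches to 92 mm from the handle's middle. Origin: under the middle of the handle; x points to the blade.
- tall_jar: Look-alike to leave alone: tall slim white jar with a dark metal lid, 34 mm across, 75 mm high. Origin: centre of its underside, z up.
- long_block: Look-alike to leave alone: long cork block, 95 mm long (x), 36 mm wide (y), 40 mm high (z). Origin: centre of its underside, z up.
Not all that is in view belongs to the job. Leave any green look-alike of the low_jar alone.

How it is judged:
At the end, for the whole second after the job is handed in: Low jar upright on the cup's floor, short block flat on the tray's floor, palette knife level on both forks between the prongs, handle's middle within 18 mm of the rest's centre along it; scraper, tall jar and long block within 20 mm of where they began; all at rest (horizontal distance between low_jar and cup below 0.016 m and z of low_jar in the frame of cup between 0.001 and 0.008 m and angle between each of low_jar, short_block, palette_knife's own z axis and vertical below 0.1 rad and horizontal distance between short_block and tray below 0.026 m and z of short_block in the frame of tray between 0.001 and 0.008 m and x of palette_knife in the frame of rest between -0.018 and 0.018 m and y of palette_knife in the frame of rest between -0.012 and 0.012 m and z of palette_knife in the frame of rest between 0.019 and 0.026 m and angle between the x axis of palette_knife and the x axis of rest, either way round below 0.35 rad and linear speed of each of low_jar, short_block, palette_knife, scraper, tall_jar, long_block below 0.02 m/s and angular speed of each of low_jar, short_block, palette_knife below 0.2 rad/s and distance of each of scraper, tall_jar, long_block from where it was at the start of the episode below 0.02 m); the robot touches nothing.
It fails at once if the scraper is moved more than 20 mm (distance of scraper from where it was at the start of the episode above 0.02 m).
It fails at once if the tall jar is moved more than 20 mm (distance of tall_jar from where it was at the start of the episode above 0.02 m).
It fails at once if the long block is moved more than 20 mm (distance of long_block from where it was at the start of the episode above 0.02 m).
It also fails if it takes over 99 s, if anything falls off the work surface, if the arm or the gripper's body presses on something with over 40 N, if the wrist force passes 120 N, or if a joint passes its speed limit or range.

## Working session

There is one attempt and no reset: what is moved stays moved. The work goes in short steps, Python scripts to look and compute and a tool call to move; the robot and the scene stay as the last step left them, time stands still between calls to the robot, and variables do not carry over. Pictures are saved under pics/ and viewed, and the job is handed in when it is done.

Besides the shell and the picture viewer there is one more tool, called after "Request:" by a JSON object that holds its "fn" and its "kwargs", one argument or row to a line. play_rows: Moves the arm, as the interface text tells. Its arguments: {"type":"object","properties":{"rows":{"type":"array","items":{"type":"array"}},"newtons":{"type":"number"}},"required":["rows"]}

```bash
ls; mkdir -p pics
python3 - <<'E'
from cell import arm, eyes
import cv2, numpy as np
print(arm.observe())
for n in ("top","scene"):
    p,d=eyes.get_image(n); cv2.imwrite(f"pics/{n}0.png",p[:,:,::-1]); np.savez(f"{n}0.npz",p=p,d=d)
    c=eyes.get_calibration(n); print(n,c)
E
```

```text
pics
{'clock': 0.0, 'joints': array([-1.43661398,  0.43522929,  0.02497243,  1.57409924, -0.0116149 ,
        1.13397771, -0.07511621]), 'dq': array([-4.11890522e-06, -4.69513368e-04,  9.25657733e-05,  7.84627226e-04,
        1.50657288e-03, -7.13624509e-04,  1.66583797e-04]), 'joint_efforts': array([-2.81878902e-04, -6.67866397e+01,  9.84570198e-01, -3.14464438e+01,
       -6.05668151e-02,  4.27112239e-02,  1.67157918e-04]), 'position': array([0.14654327, 0.6070683 , 0.2339402 ]), 'ee_rot': array([ 2.46752580e+00,  1.94273157e+00, -1.80312941e-03]), 'force': array([0.0383079 , 0.29849642, 0.15052787]), 'ft_torque': array([ 0.01705372, -0.00259471,  0.01412807]), 'width': 0.9991894967919741}
top {'intrinsics': array([[487.76119997,   0.        , 319.80204835],
       [  0.        , 487.76119997, 208.21055905],
       [  0.        ,   0.        ,   1.        ]]), 'R': array([[ 0.00152904, -0.99975498,  0.02208249],
       [-0.98879924, -0.00480723, -0.14917424],
       [ 0.14924384, -0.02160706, -0.98856432]]), 't': array([-0.02073205,  0.52768139,  1.10349803])}
scene {'intrinsics': array([[405.62286416,   0.        , 322.61466388],
       [  0.        , 405.62286416, 197.94789443],
       [  0.        ,   0.        ,   1.        ]]), 'R': array([[ 0.14851198,  0.98880017, -0.01477881],
       [ 0.66962408, -0.11154823, -0.73427555],
       [-0.72770033,  0.09915247, -0.67869066]]), 't': array([-0.08474857, -0.32453402,  1.56333752])}
```

View pics/top0.png

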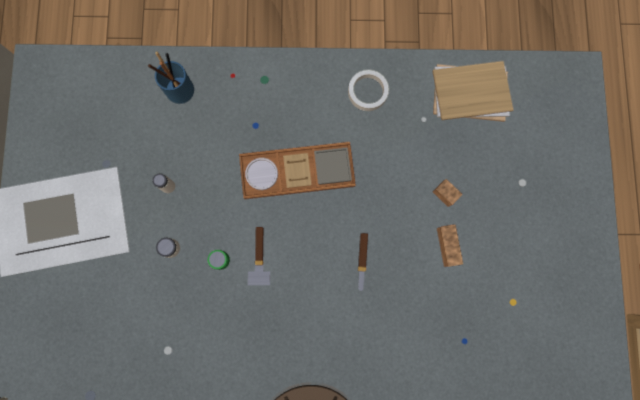

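View pics/scene0.png

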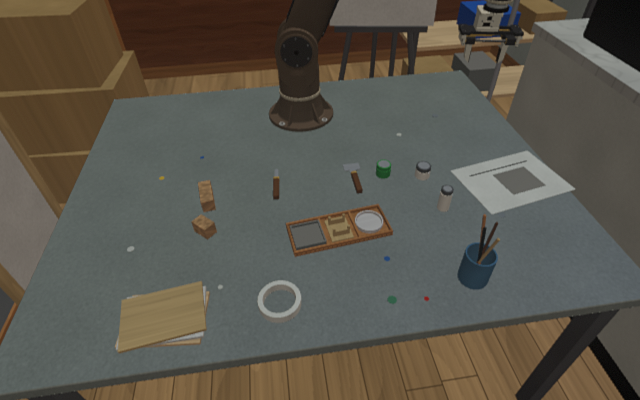

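Top view: the low jar is at (166,247) and the tall jar at (161,182), with the green decoy at (218,260). The scraper is at (260,255) and the palette knife at (362,260). The short block is at (447,193) and the long block at (450,245). The caddy holds the cup (262,174), rest (297,171) and tray (333,167). Next I'll measure positions.

```bash
cat > h.py <<'E'
import numpy as np, cv2
from cell import arm, eyes
def pts(d,c):
    K=c["intrinsics"];R=np.array(c["R"]);t=np.array(c["t"])
    v,u=np.mgrid[:d.shape[0],:d.shape[1]]
    P=np.stack([(u-K[0,2])/K[0,0]*d,(v-K[1,2])/K[1,1]*d,d],-1)
    return (P-t)@R
E
python3 - <<'E'
from h import *
z=np.load("top0.npz");W=pts(z["d"],eyes.get_calibration("top"))
p=z["p"]
cv2.imwrite("pics/top0z.png",cv2.resize(p[130:300,140:480],(800,400),interpolation=cv2.INTER_CUBIC)[:,:,::-1])
b=W[280:380,200:300,2]; print("bench z",np.median(b),b.std())
reg=dict(low=(150,230,185,265),tall=(148,168,180,200),green=(204,245,232,275),scr=(245,222,275,290),knife=(350,228,375,295),short=(430,175,466,212),long=(434,222,468,270),caddy=(235,140,360,200))
for n,(a,bb,c,d) in reg.items():
    w=W[bb:d,a:c].reshape(-1,3); zz=w[:,2]
    for lo in (0.006,):
        s=w[zz>lo]
        top=np.percentile(s[:,2],95); m=s[s[:,2]>top-0.006] if n not in("caddy","scr","knife") else s
        r=cv2.minAreaRect((m[:,:2]*1000).astype(np.float32))
        print(n,len(m),"top",top.round(4),"cent",m.mean(0).round(4),"rect",np.round(r[0],1),np.round(r[1],1),round(r[2],1))
E
```

```text
bench z 0.0004150790357850113 0.06609947603309461
low 272 top 0.0464 cent [0.4349 0.331  0.0599] rect [409.  179.9] [361.1  43. ] 80.2
tall 162 top 0.0785 cent [0.5779 0.337  0.1095] rect [482.3 179.6] [427.4  31.8] 58.5
green 281 top 0.046 cent [0.4076 0.2168 0.0471] rect [378.1 124.4] [238.8  42.1] 71.9
scr 659 top 0.0216 cent [0.403  0.1217 0.0369] rect [421.7  84.8] [147. 142.] 6.8
knife 413 top 0.0211 cent [ 0.4103 -0.1181  0.0268] rect [413.9 -72.1] [125.5 146. ] 76.8
short 318 top 0.0433 cent [ 0.566  -0.3188  0.0581] rect [ 458.6 -175.6] [ 55.  411.7] 36.9
long 565 top 0.0431 cent [ 0.4408 -0.3218  0.0523] rect [ 424.  -166.8] [ 94.2 357.8] 6.5
caddy 4552 top 0.0216 cent [0.6239 0.0354 0.021 ] rect [529.7  41.8] [287.  343.9] 89.0
```

View pics/top0z.png

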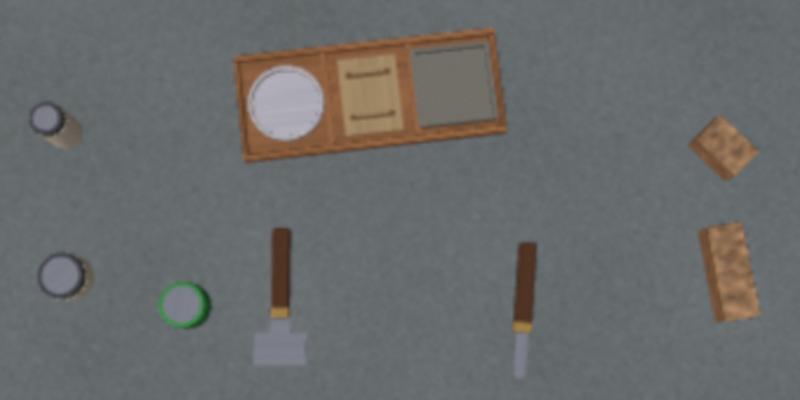

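Run:
```python
from h import *
z=np.load("top0.npz");D=z["d"];W=pts(D,eyes.get_calibration("top"))
ok=D>0.3
def sel(box,lo,hi):
    a,b,c,d=box; m=np.zeros_like(ok); m[b:d,a:c]=1
    m&=ok&(W[...,2]>lo)&(W[...,2]<hi)
    k,l,s,_=cv2.connectedComponentsWithStats(m.astype(np.uint8)); i=1+np.argmax(s[1:,4]); return W[l==i]
def rep(n,m):
    r=cv2.minAreaRect((m[:,:2]*1000).astype(np.float32)); e=np.linalg.eigh(np.cov(m[:,:2].T))[1][:,1]
    print(n,len(m),"z",np.median(m[:,2]).round(4),"mean",m[:,:2].mean(0).round(4),"rect",np.round(r[0],1),np.round(r[1],1),round(r[2],1),"pca",np.degrees(np.arctan2(e[1],e[0])).round(1))
rep("low",sel((150,230,185,265),.036,.055))
rep("tall",sel((148,168,180,200),.068,.09))
rep("green",sel((204,245,232,275),.036,.055))
rep("short",sel((425,172,470,215),.036,.05))
rep("long",sel((430,218,470,272),.036,.05))
rep("scr handle",sel((245,222,275,290),.012,.03))
rep("kn handle",sel((345,224,380,298),.012,.03))
rep("kn all",sel((345,224,380,298),.005,.03))
rep("caddy",sel((230,138,365,204),.012,.03))
w=sel((230,138,365,204),.026,.045); rep("prongs",w)
a=ok.copy();
m=np.zeros_like(ok); m[138:204,230:365]=1; m&=ok&(W[...,2]>.025)&(W[...,2]<.05)
k,l,s,c=cv2.connectedComponentsWithStats(m.astype(np.uint8))
for i in range(1,k): print("prong",s[i,4],c[i].round(1),W[l==i].mean(0).round(4))
```

```text
low 305 z 0.0428 mean [0.4356 0.3351] rect [435.8 335.8] [42. 43.] 2.6 pca 65.7
tall 171 z 0.0753 mean [0.5848 0.3471] rect [584.4 347.9] [30.5 31.3] 1.4 pca 68.5
green 305 z 0.0427 mean [0.408  0.2171] rect [407.6 216.9] [43.3 43.2] 42.8 pca 81.0
short 338 z 0.0401 mean [ 0.5692 -0.3238] rect [ 569.3 -324.3] [53.5 37.3] 44.8 pca -135.1
long 605 z 0.0399 mean [ 0.4418 -0.3251] rect [ 442.4 -325.3] [94.4 37.5] 8.6 pca -170.6
scr handle 303 z 0.0181 mean [0.4408 0.1247] rect [438.5 124.7] [94.8 17.2] 1.2 pca -178.8
kn handle 307 z 0.0176 mean [ 0.4253 -0.1206] rect [ 422.6 -120.6] [ 18.3 100. ] 85.7 pca 175.5
kn all 407 z 0.0165 mean [ 0.4114 -0.1195] rect [ 409.1 -118.4] [ 21.6 142. ] 82.5 pca 175.6
caddy 1556 z 0.0174 mean [0.6257 0.0342] rect [625.5  36.8] [111.3 272.4] 6.9 pca 97.0
prongs 55 z 0.0303 mean [0.647  0.0396] rect [647.3  39.2] [ 6.7 45.8] 6.3 pca 96.3
prong 58 [295.2 159.4] [0.647  0.0398 0.0308]
prong 58 [297.5 177.3] [0.6034 0.0339 0.0307]
prong 1 [317. 175.] [ 0.6102 -0.0125  0.0264]
```

```bash
cat >> h.py <<'E'
from scipy.spatial.transform import Rotation as Ro
def plan(x,y,z,yaw):
    """tool-down target, jaw yaw (deg, mod 180) -> shares"""
    s=arm.observe(); R=Ro.from_rotvec(s["ee_rot"]); p=np.array(s["position"])
    best=None
    for k in (0,180):
        a=np.radians(yaw+k); T=Ro.from_matrix(np.array([[np.cos(a),np.sin(a),0],[np.sin(a),-np.cos(a),0],[0,0,-1]]))
        r=(R.inv()*T).as_rotvec()
        if best is None or np.linalg.norm(r)<np.linalg.norm(best): best=r
    print("t",s["clock"],"pos",p.round(4),"jaw yaw",np.degrees(np.arctan2(*R.as_matrix()[[1,0],0])).round(1),"q7",s["joints"][6].round(2),"w",s["width"].round(3),"F",np.round(s["force"],1))
    print("shift",(R.inv().apply(np.array([x,y,z])-p)/0.5).round(4),"turn",(best/np.radians(60)).round(4))
E
python3 -c "
from h import *
plan(.4357,.335,.15,7)"
```

```text
Traceback (most recent call last):
  File "h.py", line 17, in plan
    print("t",s["clock"],"pos",p.round(4),"jaw yaw",np.degrees(np.arctan2(*R.as_matrix()[[1,0],0])).round(1),"q7",s["joints"][6].round(2),"w",s["width"].round(3),"F",np.round(s["force"],1))
                                                                                                                                              ^^^^^^^^^^^^^^^^
AttributeError: 'float' object has no attribute 'round'
```

```bash
sed -i 's/s\["width"\].round(3)/round(s["width"],3)/' h.py
python3 -c "
from h import *
plan(.4357,.335,.15,7)"
```

```text
t 0.1 pos [0.1465 0.6071 0.234 ] jaw yaw 76.4 q7 -0.08 w 1.001 F [-0.4 -0.1 -0.7]
shift [-0.3931  0.6898  0.1687] turn [9.0000e-04 1.1000e-03 1.1572e+00]
```

Request:
{"fn": "play_rows", "kwargs": {
  "rows": [
    [[-0.39,0.69,0.1],[0,0,0.9],1],
    [[-0.39,0.69,0.1],[0,0,0.9],1],
    [[-0.39,0.69,0.1],[0,0,0.9],1],
    [[-0.39,0.69,0.1],[0,0,0.9],1],
    [[-0.39,0.69,0.1],[0,0,0.9],1],
    [[-0.39,0.69,0.1],[0,0,0.9],1],
    [[-0.39,0.69,0.1],[0,0,0.9],1],
    [[-0.39,0.69,0.1],[0,0,0.9],1],
    [[-0.39,0.69,0.1],[0,0,0.9],1],
    [[-0.39,0.69,0.1],[0,0,0.9],1]
  ]
}}

```text
clock: 1.1
position: [0.437, 0.3357, 0.1843]
ee_rot: [3.082, 0.606, -0.001]
force: [-0.3, 0.6, 0.5]
width: 0.999
```

```bash
python3 -c "
from h import *
plan(.4357,.335,.10,7)"
```

```text
t 1.1 pos [0.437  0.3357 0.1843] jaw yaw 22.2 q7 -0.22 w 0.999 F [-0.3  0.6  0.5]
shift [-0.0027  0.0002  0.1687] turn [0.0006 0.0007 0.2539]
```

Moves work as expected. I'll take a wrist picture to check the jar's position.

```bash
python3 -c "
from h import *
c=eyes.get_calibration('wrist'); print(c)
p,d=eyes.get_image('wrist'); cv2.imwrite('pics/w1.png',p[:,:,::-1]); np.savez('w1.npz',p=p,d=d)
s,_=eyes.get_image('scene'); cv2.imwrite('pics/s1.png',s[:,:,::-1])
"
```

```text
{'intrinsics': array([[309.70691629,   0.        , 323.5530275 ],
       [  0.        , 309.70691629, 202.88797756],
       [  0.        ,   0.        ,   1.        ]]), 'R': array([[ 0.92513647,  0.37962956, -0.00197731],
       [ 0.36694721, -0.89287075,  0.26102023],
       [ 0.09732551, -0.2422049 , -0.96533131]]), 't': array([-0.53124363,  0.11918947,  0.37965462])}
```

View pics/w1.png

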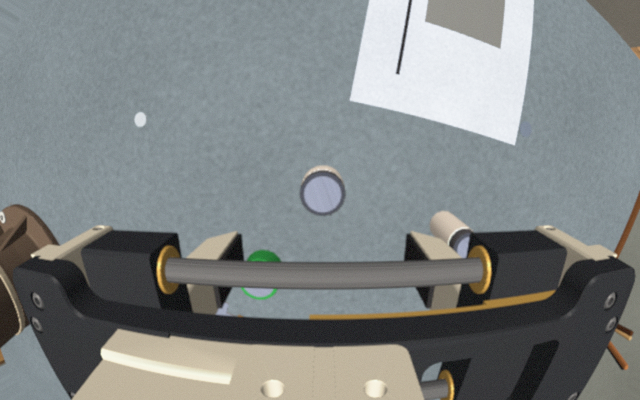

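The wrist view shows the low jar's lid at (322,190), centred between the fingers. The tall jar is off to the right at (450,235). I'll triangulate it.

```bash
cat >> h.py <<'E'
def wpix(c,u,v,z):
    K=c["intrinsics"];R=np.array(c["R"]);t=np.array(c["t"])
    a=np.array([u-K[0,2],v-K[1,2]])/K[0,0]; r=np.linalg.norm(a); dirc=np.array([*(a/r*np.sin(r)),np.cos(r)]) if r>1e-9 else np.array([0,0,1.])
    C=-R.T@t; d=R.T@dirc; return C+d*(z-C[2])/d[2]
E
python3 -c "
from h import *
c=eyes.get_calibration('wrist')
for q in ((322,191),(301,191),(344,191),(322,170),(322,214)): print(wpix(c,*q,.042).round(4))
plan(.4357,.335,.03,7)"
```

```text
[0.4327 0.3395 0.042 ]
[0.4138 0.3317 0.042 ]
[0.4524 0.3478 0.042 ]
[0.4248 0.3586 0.042 ]
[0.4416 0.318  0.042 ]
t 1.2 pos [0.4353 0.338  0.1846] jaw yaw 22.5 q7 -0.22 w 1.001 F [-0.8  0.4  0.5]
shift [-0.0014  0.0059  0.3091] turn [-0.0004  0.0007  0.2585]
```

Request:
{"fn": "play_rows", "kwargs": {
  "rows": [
    [[0,0,0.08],[0,0,0.25],1],
    [[-0.002,0,0.15],[0,0,0.25],1],
    [[-0.003,0,0.22],[0,0,0.25],1],
    [[-0.003,0,0.28],[0,0,0.25],1],
    [[-0.003,0,0.325],[0,0,0.25],1],
    [[-0.003,0,0.325],[0,0,0.25],1],
    [[-0.003,0,0.325],[0,0,0.25],-0.2],
    [[-0.003,0,0.325],[0,0,0.25],-0.2],
    [[-0.003,0,0.325],[0,0,0.25],-0.2],
    [[-0.003,0,0.325],[0,0,0.25],-0.2]
  ],
  "newtons": 20
}}

```text
clock: 2.2
position: [0.4352, 0.3371, 0.0233]
ee_rot: [-3.134, -0.204, -0.002]
force: [0.6, -0.3, -0.9]
width: 0.699
```

```bash
python3 -c "
from h import *
plan(.4357,.335,.15,7)"
```

```text
t 2.2 pos [0.4352 0.3371 0.0233] jaw yaw 7.4 q7 -0.35 w 0.699 F [ 0.6 -0.3 -0.9]
shift [ 0.0007  0.0039 -0.2535] turn [-0.0012 -0.0013  0.0074]
```

Request:
{"fn": "play_rows", "kwargs": {
  "rows": [
    [[0,0,0],[0,0,0],-0.4],
    [[0,0,0],[0,0,0],-0.4],
    [[0,0,0],[0,0,0],-0.4],
    [[0,0,0],[0,0,0],-0.4],
    [[0,0,0],[0,0,0],-0.4],
    [[0,0,0],[0,0,0],-0.4]
  ],
  "newtons": 20
}}

```text
clock: 2.8
position: [0.435, 0.3366, 0.0225]
ee_rot: [-3.135, -0.203, -0.0]
force: [-1.3, -0.7, 5.1]
width: 0.496
```

Request:
{"fn": "play_rows", "kwargs": {
  "rows": [
    [[0,0,-0.08],[0,0,0],-0.4],
    [[0,0,-0.16],[0,0,0],-0.4],
    [[0,0,-0.2],[0,0,0],-0.4],
    [[0.302,0.47,-0.2],[0,0,0],-0.4],
    [[0.302,0.47,-0.2],[0,0,0],-0.4],
    [[0.302,0.47,-0.2],[0,0,0],-0.4],
    [[0.302,0.47,-0.2],[0,0,0],-0.4],
    [[0.302,0.47,-0.2],[0,0,0],-0.4],
    [[0.302,0.47,-0.2],[0,0,0],-0.4],
    [[0.302,0.47,-0.2],[0,0,0],-0.4]
  ],
  "newtons": 20
}}

```text
clock: 3.8
position: [0.6176, 0.1167, 0.1221]
ee_rot: [3.132, 0.192, 0.002]
force: [0.1, -0.5, -0.4]
width: 0.499
```

```bash
python3 -c "
from h import *
c=eyes.get_calibration('wrist')
p,d=eyes.get_image('wrist'); cv2.imwrite('pics/w2.png',p[:,:,::-1]);print(c)
plan(.615,.1235,.032,7)"
```

```text
{'intrinsics': array([[309.70691629,   0.        , 323.5530275 ],
       [  0.        , 309.70691629, 202.88797756],
       [  0.        ,   0.        ,   1.        ]]), 'R': array([[ 9.92389644e-01,  1.23135881e-01,  5.90659258e-04],
       [ 1.18610800e-01, -9.57187250e-01,  2.64053113e-01],
       [ 3.30797842e-02, -2.61973517e-01, -9.64507960e-01]]), 't': array([-0.62733638,  0.03415632,  0.29082323])}
t 3.85 pos [0.6158 0.12   0.1217] jaw yaw 7.2 q7 0.08 w 0.497 F [-0.1  1.5 -0.8]
shift [-0.0007 -0.0074  0.1794] turn [0.0013 0.0003 0.0028]
```

View pics/w2.png

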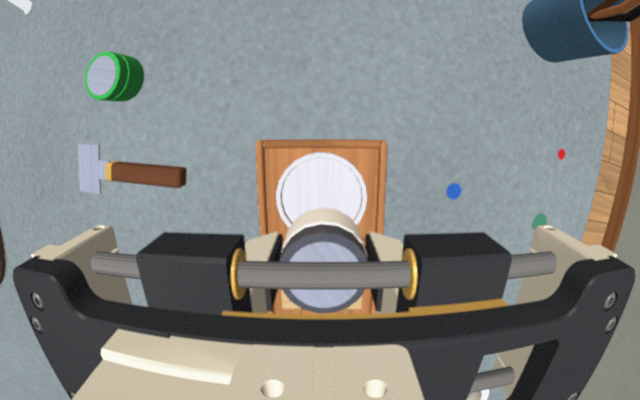

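The jar is held upright with its lid at (322,268). The cup ahead of it has its rim centred near (322,196). I'll check both positions.

```bash
python3 -c "
from h import *
c=eyes.get_calibration('wrist')
for q in ((322,195),(276,196),(367,196),(322,152)): print(wpix(c,*q,.018).round(4))
print('jar lid',wpix(c,322,268,.1225-.008-.014+.042).round(4))
plan(.615,.1235,.032,7)"
```

```text
[0.6135 0.1274 0.018 ]
[0.5748 0.1216 0.018 ]
[0.6515 0.1314 0.018 ]
[0.609  0.1634 0.018 ]
jar lid [0.6148 0.123  0.1425]
t 3.85 pos [0.6158 0.12   0.1217] jaw yaw 7.2 q7 0.08 w 0.497 F [-0.1  1.5 -0.8]
shift [-0.0007 -0.0074  0.1794] turn [0.0013 0.0003 0.0028]
```

Request:
{"fn": "play_rows", "kwargs": {
  "rows": [
    [[0,-0.004,0.06],[0,0,0],-0.4],
    [[0,-0.004,0.11],[0,0,0],-0.4],
    [[0,-0.004,0.15],[0,0,0],-0.4],
    [[0,-0.004,0.17],[0,0,0],-0.4],
    [[0,-0.004,0.179],[0,0,0],-0.4],
    [[0,-0.004,0.179],[0,0,0],-0.4],
    [[0,-0.004,0.179],[0,0,0],-0.4]
  ],
  "newtons": 20
}}

```text
clock: 4.55
position: [0.615, 0.1257, 0.0334]
ee_rot: [-3.134, -0.205, -0.002]
force: [-0.1, -0.3, 0.1]
width: 0.491
```

Request:
{"fn": "play_rows", "kwargs": {
  "rows": [
    [[0,0,0],[0,0,0],0.3],
    [[0,0,0],[0,0,0],0.3],
    [[0,0,0],[0,0,0],0.3],
    [[0,0,0],[0,0,0],0.3],
    [[0,0,-0.04],[0,0,0],0.3],
    [[0,0,-0.12],[0,0,0],0.3],
    [[0,0,-0.2],[0,0,0],0.3],
    [[0,0.1,-0.24],[0,0,0],0.3],
    [[0,0.2,-0.24],[0,0,0],0.3],
    [[0,0.2,-0.24],[0,0,0],0.3]
  ]
}}

```text
clock: 5.55
position: [0.6286, 0.0165, 0.1546]
ee_rot: [3.131, 0.188, 0.005]
force: [-0.4, -0.7, 1.2]
width: 0.648
```

```bash
python3 -c "
from h import *
c=eyes.get_calibration('wrist')
p,d=eyes.get_image('wrist'); cv2.imwrite('pics/w3.png',p[:,:,::-1])
plan(.569,-.324,.18,-45)"
```

```text
t 5.6 pos [0.6281 0.0198 0.1537] jaw yaw 7.0 q7 0.22 w 0.655 F [-0.9  0.3  0.8]
shift [-0.201   0.6682 -0.0512] turn [ 0.0017 -0.0023  0.8666]
```

View pics/w3.png

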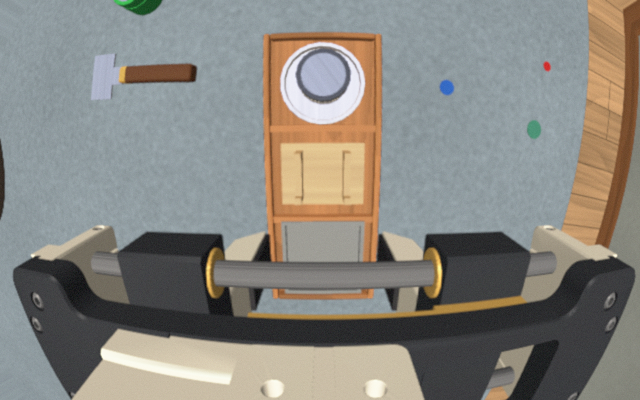

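The jar stands inside the cup: its lid is at (324,75) and the cup's rim is centred at (322,83). Next is the short block.

Request:
{"fn": "play_rows", "kwargs": {
  "rows": [
    [[-0.2,0.667,-0.05],[0,0,0.865],0.3],
    [[-0.2,0.667,-0.05],[0,0,0.865],0.3],
    [[-0.2,0.667,-0.05],[0,0,0.865],0.3],
    [[-0.2,0.667,-0.05],[0,0,0.865],0.3],
    [[-0.2,0.667,-0.05],[0,0,0.865],0.3],
    [[-0.2,0.667,-0.05],[0,0,0.865],0.3],
    [[-0.2,0.667,-0.05],[0,0,0.865],0.3],
    [[-0.2,0.667,-0.05],[0,0,0.865],0.3],
    [[-0.2,0.667,-0.05],[0,0,0.865],0.3],
    [[-0.2,0.667,-0.05],[0,0,0.865],0.3]
  ]
}}

```text
clock: 6.6
position: [0.5724, -0.3156, 0.177]
ee_rot: [-2.908, 1.185, 0.002]
force: [-0.2, 1.1, 0.6]
width: 0.65
```

```bash
python3 -c "
from h import *
c=eyes.get_calibration('wrist')
p,d=eyes.get_image('wrist'); cv2.imwrite('pics/w4.png',p[:,:,::-1])
plan(.569,-.324,.022,-45)"
```

```text
t 6.65 pos [ 0.5725 -0.3153  0.1771] jaw yaw -44.3 q7 0.0 w 0.651 F [-0.8  0.  -0.1]
shift [0.0076 0.0176 0.3102] turn [-0.0009  0.0014  0.0117]
```

View pics/w4.png

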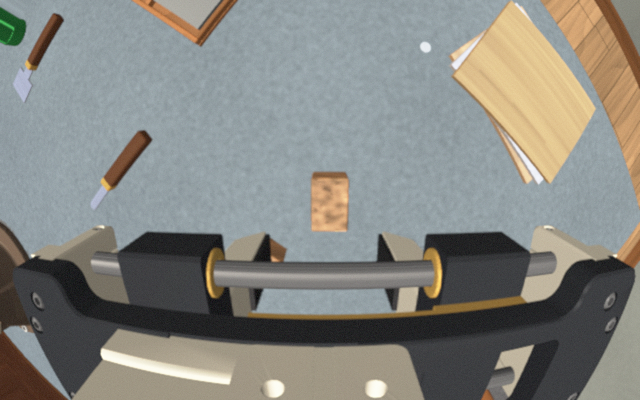

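The short block's top face is centred at (330,206) and squared to the jaws. The long block's end is at (278,252).

```bash
python3 -c "
from h import *
c=eyes.get_calibration('wrist')
for q in ((330,205),(312,181),(349,181),(348,231),(311,231)): print(wpix(c,*q,.04).round(4))
print('long',wpix(c,272,262,.04),wpix(c,287,250,.04), wpix(c,287,250,.0))
plan(.569,-.324,.022,-45)"
```

```text
[ 0.5702 -0.327   0.04  ]
[ 0.5743 -0.2982  0.04  ]
[ 0.5994 -0.3226  0.04  ]
[ 0.5645 -0.3587  0.04  ]
[ 0.5383 -0.3331  0.04  ]
long [ 0.48472579 -0.32934374  0.04      ] [ 0.50612264 -0.33075354  0.04      ] [ 0.49010859 -0.33978778  0.        ]
t 6.65 pos [ 0.5725 -0.3153  0.1771] jaw yaw -44.3 q7 0.0 w 0.651 F [-0.8  0.  -0.1]
shift [0.0076 0.0176 0.3102] turn [-0.0009  0.0014  0.0117]
```

Request:
{"fn": "play_rows", "kwargs": {
  "rows": [
    [[0.01,0.017,0.05],[0,0,0.012],0.3],
    [[0.01,0.017,0.13],[0,0,0.012],0.3],
    [[0.01,0.017,0.2],[0,0,0.012],0.3],
    [[0.01,0.017,0.27],[0,0,0.012],0.3],
    [[0.01,0.017,0.31],[0,0,0.012],0.3],
    [[0.01,0.017,0.31],[0,0,0.012],0.3],
    [[0.01,0.017,0.31],[0,0,0.012],-0.6],
    [[0.01,0.017,0.31],[0,0,0.012],-0.6],
    [[0.01,0.017,0.31],[0,0,0.012],-0.6],
    [[0.01,0.017,0.31],[0,0,0.012],-0.6]
  ],
  "newtons": 15
}}

```text
clock: 7.65
position: [0.57, -0.3276, 0.0241]
ee_rot: [-2.9, 1.207, -0.003]
force: [0.4, 0.4, 5.0]
width: 0.394
```

Request:
{"fn": "play_rows", "kwargs": {
  "rows": [
    [[0,0,0],[0,0,0],-0.6],
    [[0,0,0],[0,0,0],-0.6],
    [[0,0,0],[0,0,0],-0.6],
    [[0,0,0],[0,0,0],-0.6]
  ]
}}

```text
clock: 8.05
position: [0.57, -0.3276, 0.0241]
ee_rot: [-2.9, 1.207, -0.003]
force: [-0.4, 1.5, 8.0]
width: 0.392
```

```bash
python3 -c "
from h import *
plan(.636,-.0495,.122,7)"
```

```text
t 8.05 pos [ 0.57   -0.3276  0.0241] jaw yaw -45.2 q7 0.1 w 0.392 F [-0.4  1.5  8. ]
shift [-0.3012 -0.4858 -0.1957] turn [-4.000e-04 -2.000e-03 -8.698e-01]
```

Request:
{"fn": "play_rows", "kwargs": {
  "rows": [
    [[0,0,-0.08],[0,0,0],-0.6],
    [[0,0,-0.16],[0,0,0],-0.6],
    [[0,0,-0.2],[0,0,0],-0.6],
    [[-0.301,-0.486,-0.2],[0,0,-0.87],-0.6],
    [[-0.301,-0.486,-0.2],[0,0,-0.87],-0.6],
    [[-0.301,-0.486,-0.2],[0,0,-0.87],-0.6],
    [[-0.301,-0.486,-0.2],[0,0,-0.87],-0.6],
    [[-0.301,-0.486,-0.2],[0,0,-0.87],-0.6],
    [[-0.301,-0.486,-0.2],[0,0,-0.87],-0.6],
    [[-0.301,-0.486,-0.2],[0,0,-0.87],-0.6]
  ]
}}

```text
clock: 9.05
position: [0.6369, -0.0412, 0.1228]
ee_rot: [-3.13, -0.214, -0.002]
force: [0.2, 0.1, -0.4]
width: 0.391
```

Request:
{"fn": "play_rows", "kwargs": {
  "rows": [
    [[0,0,0],[0,0,0],-0.6],
    [[0,0,0],[0,0,0],-0.6],
    [[0,0,0],[0,0,0],-0.6]
  ]
}}

```text
clock: 9.35
position: [0.6352, -0.0514, 0.1229]
ee_rot: [3.135, 0.186, -0.0]
force: [0.0, 0.4, -1.0]
width: 0.392
```

```bash
python3 -c "
from h import *
c=eyes.get_calibration('wrist')
p,d=eyes.get_image('wrist'); cv2.imwrite('pics/w5.png',p[:,:,::-1])
plan(.636,-.0495,.122,7)"
```

```text
t 9.4 pos [ 0.6353 -0.0512  0.1229] jaw yaw 6.8 q7 0.35 w 0.393 F [0.8 0.4 0.1]
shift [ 0.0019 -0.0031  0.0017] turn [ 0.0006  0.0001 -0.0029]
```

View pics/w5.png

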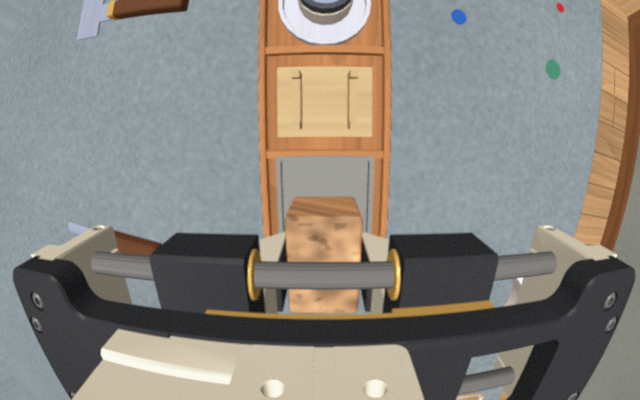

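The block is level in the jaws and lined up with the tray. I'll lower it and release.

Request:
{"fn": "play_rows", "kwargs": {
  "rows": [
    [[0.002,-0.003,0.06],[0,0,0],-0.6],
    [[0.002,-0.003,0.11],[0,0,0],-0.6],
    [[0.002,-0.003,0.15],[0,0,0],-0.6],
    [[0.002,-0.003,0.168],[0,0,0],-0.6],
    [[0.002,-0.003,0.176],[0,0,0],-0.6],
    [[0.002,-0.003,0.176],[0,0,0],-0.6],
    [[0.002,-0.003,0.176],[0,0,0],-0.6]
  ]
}}

```text
clock: 10.1
position: [0.6371, -0.0481, 0.0357]
ee_rot: [3.136, 0.191, 0.002]
force: [-0.3, -0.3, -0.8]
width: 0.393
```

Request:
{"fn": "play_rows", "kwargs": {
  "rows": [
    [[0,0,0],[0,0,0],0.1],
    [[0,0,0],[0,0,0],0.1],
    [[0,0,0],[0,0,0],0.1],
    [[0,0,0],[0,0,0],0.1],
    [[0,0,-0.04],[0,0,0],0.1],
    [[0,0,-0.12],[0,0,0],0.1],
    [[0,0,-0.2],[0,0,0],0.1],
    [[0,0.1,-0.26],[0,0,0],0.1],
    [[0,0.1,-0.26],[0,0,0],0.1],
    [[0,0.1,-0.26],[0,0,0],0.1]
  ]
}}

```text
clock: 11.1
position: [0.6429, -0.1003, 0.1662]
ee_rot: [3.135, 0.186, 0.004]
force: [-0.7, 0.8, -0.2]
width: 0.55
```

```bash
python3 -c "
from h import *
c=eyes.get_calibration('wrist')
p,d=eyes.get_image('wrist'); cv2.imwrite('pics/w6.png',p[:,:,::-1])
plan(.43,-.18,.16,85.6)
for v in (0,1): pass
"
```

```text
t 11.15 pos [ 0.6423 -0.098   0.1648] jaw yaw 6.9 q7 0.41 w 0.548 F [-0.6  1.4 -0.6]
shift [-0.4413  0.1117  0.0093] turn [ 2.0000e-04 -4.0000e-04 -1.3115e+00]
```

View pics/w6.png

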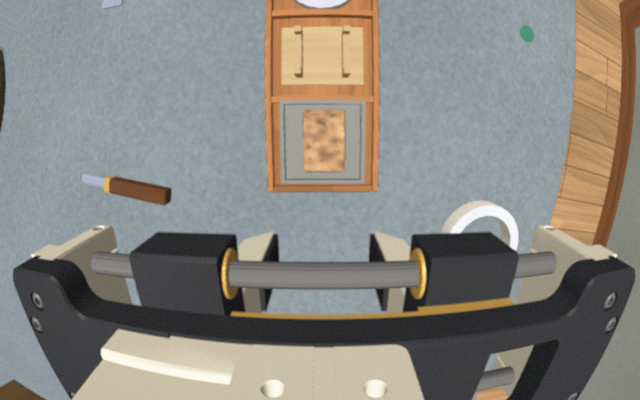

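The block lies flat inside the tray at (323,140). The palette knife is visible at (125,188). I'll move near it.

Request:
{"fn": "play_rows", "kwargs": {
  "rows": [
    [[-0.347,0.003,0],[0,0,-0.98],0.1],
    [[-0.347,0.003,0],[0,0,-0.98],0.1],
    [[-0.347,0.003,0],[0,0,-0.98],0.1],
    [[-0.347,0.003,0],[0,0,-0.98],0.1],
    [[-0.347,0.003,0],[0,0,-0.98],0.1],
    [[-0.347,0.003,0],[0,0,-0.98],0.1],
    [[-0.347,0.003,0],[0,0,-0.98],0.1],
    [[-0.347,0.003,0],[0,0,-0.98],0.1],
    [[-0.347,0.003,0],[0,0,-0.98],0.1]
  ]
}}

```text
clock: 12.05
position: [0.47, -0.1191, 0.164]
ee_rot: [-2.639, -1.702, 0.001]
force: [-0.1, -0.6, -0.4]
width: 0.557
```

Request:
{"fn": "play_rows", "kwargs": {
  "rows": [
    [[0,0,0],[0,0,-0.33],0.1],
    [[0,0,0],[0,0,-0.33],0.1],
    [[0,0,0],[0,0,-0.33],0.1],
    [[0,0,0],[0,0,-0.33],0.1],
    [[0,0,0],[0,0,-0.33],0.1]
  ]
}}

```text
clock: 12.55
position: [0.4703, -0.1197, 0.1644]
ee_rot: [-2.308, -2.131, 0.0]
force: [0.2, 0.2, 0.0]
width: 0.551
```

```bash
python3 -c "
from h import *
c=eyes.get_calibration('wrist')
p,d=eyes.get_image('wrist'); cv2.imwrite('pics/w7.png',p[:,:,::-1])
plan(.43,-.1205,.06,85.6)
"
```

```text
t 12.6 pos [ 0.4704 -0.1198  0.1645] jaw yaw 85.5 q7 1.68 w 0.548 F [0.5 1.2 0.5]
shift [-0.0079 -0.0802  0.209 ] turn [-0.0005 -0.0001 -0.0025]
```

View pics/w7.png

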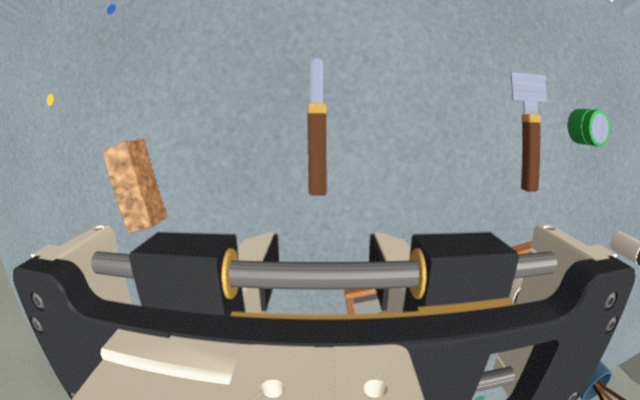

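The knife's tip is at (316,60), the ferrule spans (317,104–112), and the butt is at (318,193).

```bash
python3 -c "
from h import *
c=eyes.get_calibration('wrist')
for q,z in (((316,60),.009),((317,103),.018),((317,112),.018),((318,190),.018),((309,150),.018),((327,150),.018)): print(q,wpix(c,*q,z).round(4))
"
```

```text
(316, 60) [ 0.3387 -0.1174  0.009 ]
(317, 103) [ 0.3825 -0.1196  0.018 ]
(317, 112) [ 0.3911 -0.1203  0.018 ]
(318, 190) [ 0.4667 -0.1255  0.018 ]
(309, 150) [ 0.4268 -0.1309  0.018 ]
(327, 150) [ 0.4282 -0.1137  0.018 ]
```

Request:
{"fn": "play_rows", "kwargs": {
  "rows": [
    [[-0.01,-0.087,0.03],[0,0,0],0.1],
    [[-0.01,-0.087,0.12],[0,0,0],0.1],
    [[-0.01,-0.087,0.2],[0,0,0],0.1],
    [[-0.01,-0.087,0.26],[0,0,0],0.1],
    [[-0.01,-0.087,0.295],[0,0,0],0.1],
    [[-0.01,-0.087,0.303],[0,0,0],0.1],
    [[-0.01,-0.087,0.303],[0,0,0],0.1],
    [[-0.01,-0.087,0.303],[0,0,0],-0.9],
    [[-0.01,-0.087,0.303],[0,0,0],-0.9],
    [[-0.01,-0.087,0.303],[0,0,0],-0.9]
  ],
  "newtons": 20
}}

```text
clock: 13.6
position: [0.4273, -0.1218, 0.014]
ee_rot: [2.304, 2.134, 0.002]
force: [0.6, 0.0, -0.2]
width: 0.338
```

Request:
{"fn": "play_rows", "kwargs": {
  "rows": [
    [[0,0,0],[0,0,0],-0.9],
    [[0,0,0],[0,0,0],-0.9],
    [[0,0,0],[0,0,0],-0.9],
    [[0,0,0],[0,0,0],-0.9],
    [[0,0,0],[0,0,0],-0.9],
    [[0,0,0],[0,0,0],-0.9]
  ]
}}

```text
clock: 14.2
position: [0.427, -0.1217, 0.0136]
ee_rot: [2.305, 2.134, 0.001]
force: [-1.2, -0.0, 7.1]
width: 0.197
```

```bash
python3 -c "
from h import *
plan(.625,.037,.122,97)
"
```

```text
t 14.2 pos [ 0.427  -0.1217  0.0136] jaw yaw 85.6 q7 1.75 w 0.197 F [-1.2 -0.   7.1]
shift [ 0.3469  0.3707 -0.2165] turn [ 0.0007  0.     -0.1899]
```

Request:
{"fn": "play_rows", "kwargs": {
  "rows": [
    [[0,0,-0.08],[0,0,0],-0.9],
    [[0,0,-0.16],[0,0,0],-0.9],
    [[0,0,-0.22],[0,0,0],-0.9],
    [[0.347,0.37,-0.22],[0,0,-0.19],-0.9],
    [[0.347,0.37,-0.22],[0,0,-0.19],-0.9],
    [[0.347,0.37,-0.22],[0,0,-0.19],-0.9],
    [[0.347,0.37,-0.22],[0,0,-0.19],-0.9],
    [[0.347,0.37,-0.22],[0,0,-0.19],-0.9],
    [[0.347,0.37,-0.22],[0,0,-0.19],-0.9],
    [[0.347,0.37,-0.22],[0,0,-0.19],-0.9]
  ]
}}

```text
clock: 15.2
position: [0.6247, 0.0386, 0.1224]
ee_rot: [-2.078, -2.355, 0.001]
force: [-0.9, -0.3, -0.3]
width: 0.192
```

Request:
{"fn": "play_rows", "kwargs": {
  "rows": [
    [[0,0,0],[0,0,0],-0.9],
    [[0,0,0],[0,0,0],-0.9],
    [[0,0,0],[0,0,0],-0.9]
  ]
}}

```text
clock: 15.5
position: [0.6237, 0.0358, 0.1235]
ee_rot: [2.083, 2.351, -0.001]
force: [-0.1, -0.1, -0.1]
width: 0.193
```

```bash
python3 -c "
from h import *
plan(.625,.037,.122,97)
for n in ('wrist','scene'):
    p,d=eyes.get_image(n); cv2.imwrite('pics/%s8.png'%n,p[:,:,::-1])
"
```

```text
t 15.5 pos [0.6237 0.0358 0.1235] jaw yaw 96.9 q7 1.58 w 0.193 F [-0.1 -0.1 -0.1]
shift [0.0021 0.0028 0.0029] turn [-0.0003  0.0003 -0.0015]
```

View pics/wrist8.png

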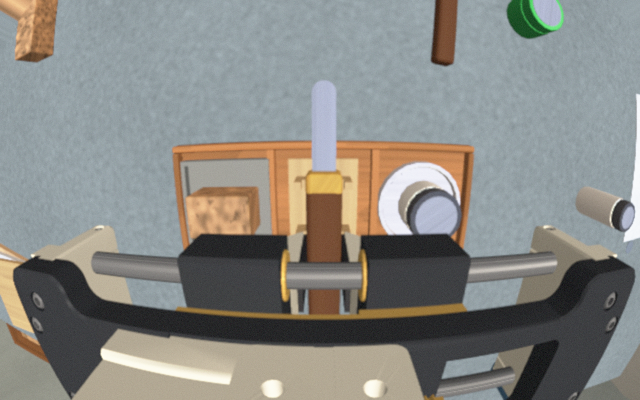

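View pics/scene8.png

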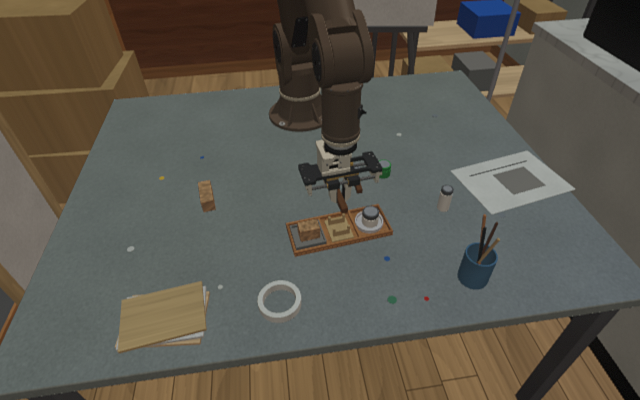

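The knife is held straight. Its axis is at u≈324 and the near fork's prongs are at about u=297 and 350. I'll check its pitch from the wrist depth before lowering.

```bash
python3 -c "
from h import *
c=eyes.get_calibration('wrist')
p,d=eyes.get_image('wrist')
cv2.imwrite('pics/w9.png',cv2.resize(p[60:270,230:420],None,fx=2.8,fy=2.8,interpolation=cv2.INTER_CUBIC)[:,:,::-1])
K=c['intrinsics'];R=np.array(c['R']);t=np.array(c['t'])
def w(u,v):
    a=np.array([u-K[0,2],v-K[1,2]])/K[0,0]; r=np.linalg.norm(a); k=np.array([*(a/r*np.tan(r)),1]); return R.T@(k*d[v,u]-t)
for v in (85,100,120,150,165,178,190,200,215,225,232): print(v,[w(u,v).round(4) for u in (324,)])
for q in ((297,180),(350,180)): print(q,wpix(c,*q,.038))
"
```

```text
85 [array([0.5369, 0.0256, 0.1201])]
100 [array([0.5444, 0.0265, 0.1203])]
120 [array([0.5542, 0.0277, 0.1197])]
150 [array([0.569 , 0.0295, 0.1202])]
165 [array([0.5766, 0.0305, 0.1192])]
178 [array([0.5817, 0.0311, 0.1272])]
190 [array([0.5873, 0.0318, 0.1287])]
200 [array([0.5923, 0.0324, 0.1282])]
215 [array([0.5998, 0.0333, 0.1285])]
225 [array([0.6052, 0.034 , 0.1275])]
232 [array([0.6087, 0.0344, 0.1282])]
(297, 180) [0.6020235  0.01244675 0.038     ]
(350, 180) [0.59698749 0.05322453 0.038     ]
```

View pics/w9.png

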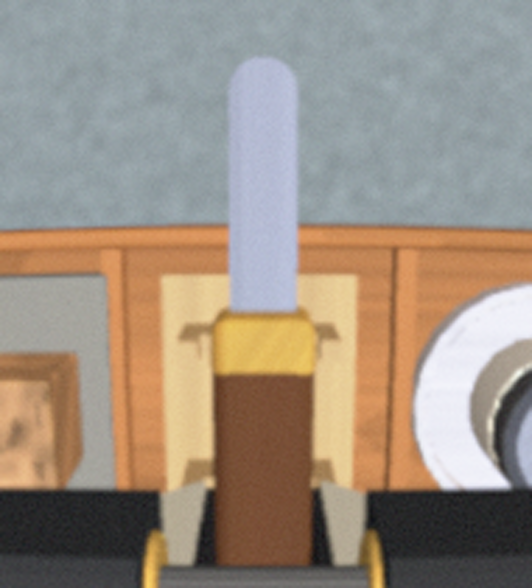

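Level: the handle's top is at 0.128 all along, and the tip puts its middle at about (0.625, 0.036), over the rest's centre. Lowering now.

Request:
{"fn": "play_rows", "kwargs": {
  "rows": [
    [[0.002,0.001,0.06],[0,0,0],-0.9],
    [[0.002,0.001,0.11],[0,0,0],-0.9],
    [[0.002,0.001,0.14],[0,0,0],-0.9],
    [[0.002,0.001,0.155],[0,0,0],-0.9],
    [[0.002,0.001,0.162],[0,0,0],-0.9],
    [[0.002,0.001,0.162],[0,0,0],-0.9],
    [[0.002,0.001,0.162],[0,0,0],-0.9]
  ]
}}

```text
clock: 16.35
position: [0.6255, 0.0382, 0.0432]
ee_rot: [2.081, 2.352, 0.002]
force: [1.2, -0.6, -1.2]
width: 0.199
```

Request:
{"fn": "play_rows", "kwargs": {
  "rows": [
    [[0,0,0],[0,0,0],-0.2],
    [[0,0,0],[0,0,0],-0.2],
    [[0,0,0],[0,0,0],-0.2],
    [[0,0,0],[0,0,0],-0.2],
    [[0,0,0],[0,0,0],-0.2],
    [[0,0,-0.04],[0,0,0],-0.2],
    [[0,0,-0.12],[0,0,0],-0.2],
    [[0,0,-0.2],[0,0,0],-0.2],
    [[0,0,-0.28],[0,0,0],-0.2],
    [[0,0,-0.28],[0,0,0],-0.2]
  ]
}}

```text
clock: 17.35
position: [0.6281, 0.0384, 0.1883]
ee_rot: [2.078, 2.348, 0.012]
force: [-0.0, 0.1, 0.2]
width: 0.401
```

Next I'll back away along +y and −z so the top camera can see everything.

Request:
{"fn": "play_rows", "kwargs": {
  "rows": [
    [[0.1,0,-0.1],[0,0,0],-0.2],
    [[0.2,0,-0.15],[0,0,0],-0.2],
    [[0.3,0,-0.2],[0,0,0],-0.2],
    [[0.4,0,-0.2],[0,0,0],-0.2],
    [[0.5,0,-0.2],[0,0,0],-0.2],
    [[0.6,0,-0.2],[0,0,0],-0.2],
    [[0.7,0,-0.2],[0,0,0],-0.2],
    [[0.7,0,-0.2],[0,0,0],-0.2],
    [[0.7,0,-0.2],[0,0,0],-0.2]
  ]
}}

```text
clock: 18.25
position: [0.579, 0.392, 0.2808]
ee_rot: [-2.07, -2.359, 0.0]
force: [-0.5, 0.6, 0.1]
width: 0.402
```

Run:
```python
from h import *
p,D=eyes.get_image("top"); c=eyes.get_calibration("top")
cv2.imwrite("pics/top9.png",cv2.resize(p[130:300,140:480],(800,400),interpolation=cv2.INTER_CUBIC)[:,:,::-1])
s,_=eyes.get_image("scene"); cv2.imwrite("pics/s9.png",cv2.resize(s[130:280,170:470],(800,400),interpolation=cv2.INTER_CUBIC)[:,:,::-1])
W=pts(D,c); ok=D>.3
def sel(n,box,lo,hi):
    a,b,cc,d=box; m=np.zeros_like(ok); m[b:d,a:cc]=1
    m&=ok&(W[...,2]>lo)&(W[...,2]<hi)
    k,l,s,_=cv2.connectedComponentsWithStats(m.astype(np.uint8)); i=1+np.argmax(s[1:,4]); q=W[l==i]
    r=cv2.minAreaRect((q[:,:2]*1000).astype(np.float32))
    print(n,len(q),q.mean(0).round(4),np.round(r[0],1),np.round(r[1],1),round(r[2],1))
sel("jar",(235,140,360,205),.046,.07)
sel("block",(308,140,360,205),.044,.06)
sel("knife",(280,130,315,230),.040,.056)
sel("knife+blade",(280,130,315,230),.0345,.056)
sel("tall",(148,168,180,200),.068,.09)
sel("long",(430,218,470,272),.036,.05)
sel("scr",(245,222,275,290),.012,.03)
print(arm.observe()["position"],arm.observe()["clock"])
```

```text
jar 332 [ 0.6365 -0.0459  0.0503] [637.1 -46.2] [37.1 53.6] 6.7
block 347 [ 0.6365 -0.046   0.0501] [637.2 -46.2] [37.6 53.9] 7.3
knife 281 [0.6246 0.0396 0.046 ] [624.9  39.6] [90.3 18. ] 6.8
knife+blade 378 [0.6088 0.0377 0.0441] [603.5  37.1] [133.4  18. ] 6.8
tall 172 [0.5846 0.3471 0.0755] [584.5 347.4] [32.2 30.4] 89.8
long 609 [ 0.4421 -0.3252  0.0399] [ 442.4 -325.5] [94.8 37.7] 8.4
scr 301 [0.4415 0.1248 0.018 ] [441.9 124.8] [87.7 17.2] 1.5
[0.58173342 0.38586543 0.2813622 ] 18.35
```

View pics/top9.png

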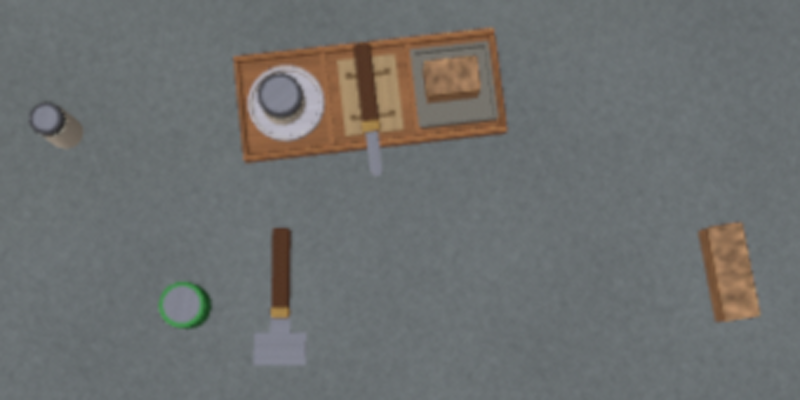

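View pics/s9.png

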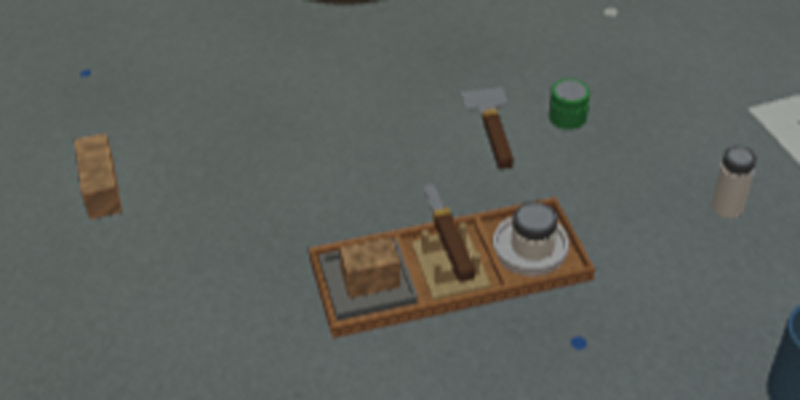

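Run:
```python
from h import *
p,D=eyes.get_image("top"); W=pts(D,eyes.get_calibration("top"))
m=np.zeros_like(D,bool); m[140:205,238:285]=1; m&=(D>.3)&(W[...,2]>.046)&(W[...,2]<.07)
q=W[m]; print(len(q),q.mean(0).round(4),cv2.minAreaRect((q[:,:2]*1000).astype(np.float32)), "slope",np.linalg.lstsq(np.c_[q[:,:2],np.ones(len(q))],q[:,2],rcond=None)[0])
s=arm.observe();print(s["clock"],abs(s["dq"]).max(),s["position"])
```

```text
287 [0.6147 0.1252 0.0527] ((614.6121215820312, 125.07099151611328), (43.54389953613281, 43.404380798339844), 49.30542755126953) slope [0.00950898 0.00637735 0.04608166]
18.4 0.022619121697485985 [0.58250411 0.38440232 0.28170874]
```

The jar is at (0.6147, 0.1252), level, with its top at 0.0527, so it stands on the cup's floor about 2 mm off centre. All checks pass, so I'll let the arm settle and hand in.

Request:
{"fn": "play_rows", "kwargs": {
  "rows": [
    [[0,0,0],[0,0,0],-0.2],
    [[0,0,0],[0,0,0],-0.2],
    [[0,0,0],[0,0,0],-0.2],
    [[0,0,0],[0,0,0],-0.2],
    [[0,0,0],[0,0,0],-0.2]
  ]
}}

```text
clock: 18.9
position: [0.5822, 0.3853, 0.2823]
ee_rot: [2.082, 2.353, 0.0]
force: [-0.2, -0.2, -0.2]
width: 0.4
```

```bash
python3 -c "
from cell import arm
print(arm.sign_off())"
```

```text
the job is handed in; nothing more can be done
None
```

The caddy is packed, and I handed the job in at 18.9 s. The hand-in gives no verdict; these are my last camera checks:

| Item | Where it ended up | Last check |
|---|---|---|
| Low jar | in the cup | about 2 mm off centre, level, top at 53 mm (52 mm expected) |
| Short block | in the tray | about 4 mm off centre, top at 50 mm, so flat on the floor |
| Palette knife | across both forks | within 3 mm of the rest's centre, underside at 28 mm (seat height), lined up to within about 1° |

- **Look-alikes:** the tall jar and long block measured within 1 mm of where they started. The scraper's two estimates differed by 1 to 3 mm, which is edge noise. I never touched any of them or the green jar.
- **Disagreements:** the top and wrist cameras differed by up to about 5 mm on the low jar's starting position. Estimates of the knife's middle differed by up to about 12 mm, and I took a value in between. The final top-camera fit put it about 1 mm from the rest's centre along its length.
- **Failures:** no check failed, and the gripper is clear of everything.

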